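Reset the turntable controller with a screwdriver through its aperture

ROBOT

A 6-joint arm with a two-finger parallel gripper is mounted at the origin on the work surface; the furniture and walls round the work are solid. World frame = base frame: x ahead of the robot, y to its left, z up, the work surface at z = 0. Lengths are in m, angles in rad, forces in N, time in s.
With the tool pointing down it reaches from about 0.425 to 0.95 m from the base axis. Payload 3.5 kg.
Tool frame: the origin (TCP) lies midway between the tips of the shut fingers; the grasp point (between the pads) lies 19 mm behind it (ctrl.tcp_to_grasp is the distance from the TCP to the grasp point, in m); z points along the fingers, x is the direction in which the jaws open and shut, and the axes are right-handed (so a half turn about z gives the same grasp; the last joint's range is limited). The gripper opens to 85 mm and grips with 20 to 120 N. Pads are 22 mm wide; open, the fingers measure 114 mm over their backs; the gripper's body (76 mm by 85 mm) begins 54 mm behind the grasp point. The pads swing forward as they close: fully open they stand 13 mm farther back than shut.
Start: joints at [-1.428, 0.286, 1.577, -0, 1.279, -0.15], TCP at [0.195, -0.646, 0.231] pointing down, gripper open.
Joint ranges: [-2.77, 2.77], [-0.9, 2.22], [0.21, 2.48], [-1.53, 4.67], [0.24, 2.81], [-2.84, 2.84]. Speed limits (rad/s): [2.79, 2.79, 3.14, 3.14, 3.14, 3.14].

INTERFACE

Orientations are given as a unit quaternion [x, y, z, w].
In Python, from plant import ctrl, cams, workorder, spotter gives the robot as it stands. The module is installed in compiled form; this text tells all that it offers.
- The arm moves only by the tool send_rows, never from a script. Its argument "motion" is one flat list of numbers, 5 for each row, row after row: the shift along the tool's x, y, z in cm, then the turn about the tool's z in rad, then the finger opening in cm, from 0 to 8.54. In form: [tx, ty, tz, spin, gripper, tx, ty, tz, spin, gripper, ...]. A call has 1 to 12 rows; each row shifts and turns the pose as measured when the row begins, along the tool's axes as they then stand; what a row does not reach is not made up. A row lasts 1/10 s, in which the tool goes at most 50 mm and 8.59 degrees, less where a joint would pass 70% of its speed; a pose out of reach is approached as far as the arm can. A call is refused whole if a number of a shift passes 5 or a number of a turn 0.15, either way. A call with a gripper value outside its range is refused whole. The fingers move at their own pace and stop on an object; "grip_force" is the grip in N (left out, the last holds). Time passes only in rows, so rows that do not move let the fingers close. It gives the time, the measured TCP pose, the force and the opening at its end, in the units of the state.
- ctrl.get_state(): the state, without advancing time (a new reading comes with each control period).
- cams.read_camera(name): name is "scene" or "top"; returns (picture, depth): 420x560x3 uint8, red, green, blue; 420x560 float32, m along the optical axis (not along the pixel's ray), 0 where there is no reading.
- cams.camera_params(name): a dict with "fx", "fy", "cx", "cy" (pixels), "xyz" and "attitude" of the camera in the world. Camera axes: x right, y down, z forward; pixel columns grow to the right and rows downward; lengths in m; the calibration is good to about 2 mm. A picture is of the moment at which its call begins. camera_params takes no time and is no camera call.
- workorder.sign_off(): hands the job in, once; it reports no verdict.
Trained networks look in the newest picture that a camera, given by its name, has taken for a name from the list of things; names that differ only in an ending like _2 or _b are one class to them, and where a whole thing is asked for, a point or a joint stands for the part that bears it (a point fixed in the world has none). Each returns a list of dicts, best first, with "conf" (0 to 1); they miss things now and then, are a little off and sometimes report something else, mostly with a low value. They report only what shows in the picture. A call takes as long as a camera call. They do not tell look-alikes from the thing itself.
- spotter.trace(target, camera): "mask" (420x560 bool, what is visible of it) and "bbox" ([left, top, width, height] in pixels, round what is visible of it).
The state is a dict: "time": time; "qpos": joint angles; "dq": joint speeds; "joint_efforts": joint torques, N m; "eef_pos": TCP position; "tcp_rot": TCP orientation; "contact_force": force on the tool from outside, world axes, zero at the start; "wrist_torque": the same for the moment, N m; "opening": opening from 0.0 (shut) to 1.0 (fully open).
Only numpy, scipy, OpenCV 4.12 (cv2) and the standard library are available. Lean on these libraries where they do the work, as an engineer would, in place of code of your own. Each camera call takes 0.05 s, during which the arm holds its last target.

TASK

Wake the turntable controller by pressing its blue key, then the yellow key, then the white key, one at a time, letting each come up again. Then take the yellow-and-black screwdriver by its handle out of its stand, reach its blade down through the round aperture in the controller's top and push the recessed red reset button right down without forcing it. Hold it down: finish with the screwdriver still gripped upright and the button still pressed, and leave the mug where it stands.

Things in the scene. Friction and masses are not known exactly. Their poses are not given: they have to be found in the camera images.
- console: Grey flat-topped turntable controller, fixed to the bench, 110 (x) x 262 (y) x 60 mm high, black end cheeks 4 mm higher. Origin: centre of its underside; z up, y along its length. The three keys stand in a row along y, 15 mm towards +x from the centre line, at y = +95, +40 and -15 mm in an order that changes; the aperture is in the same line at y = -85 mm. Black display strip along the -x side (does nothing)
- aperture (a point): Centre of the mouth of the round aperture in the controller's top face (60 mm above the bench), marked by an orange ring: a vertical hole 18 mm in diameter with the red reset button 26 mm down inside it
- reset_top (a point): Centre of the top of the recessed red reset button (15 mm across, nearly filling the hole), 26 mm below the aperture's mouth when up; moves down with it
- reset_button (a joint): Reset button: 0 m when up, 0.008 m fully down; moves straight down on a spring (1.2 N to start, 6 N fully down), counts as held beyond 0.005 m; comes up again when let go
- key_blue (a joint): Blue spring key, a round cap 24 mm across on top of the controller: joint value 0 m when up, 0.006 m fully down; it moves straight down, takes about 4 N, counts as pressed beyond 0.004 m, and springs back by itself
- key_yellow (a joint): Yellow spring key, a round cap 24 mm across on top of the controller: joint value 0 m when up, 0.006 m fully down; it moves straight down, takes about 4 N, counts as pressed beyond 0.004 m, and springs back by itself
- key_white (a joint): White spring key, a round cap 24 mm across on top of the controller: joint value 0 m when up, 0.006 m fully down; it moves straight down, takes about 4 N, counts as pressed beyond 0.004 m, and springs back by itself
- key_blue_top (a point): Centre of the top of the blue key's cap; moves down with it
- key_yellow_top (a point): Centre of the top of the yellow key's cap; moves down with it
- key_white_top (a point): Centre of the top of the white key's cap; moves down with it
- stand: Fixed tool stand: dark steel foot 80 x 80 mm and a wooden bridge 130 mm high, its top 50 (x) x 80 (y) x 12 mm with one 14 mm through hole in the middle, in which the screwdriver hangs; a wooden block on the foot, 35 mm high with an 11.5 mm hole, keeps its blade from swinging. Origin: centre of its underside, below the hole
- driver: Yellow-and-black screwdriver, 213 mm long, 0.11 kg (varies), standing upright in the stand (it may lean up to about 3 degrees), blade down, its handle's shoulder on the stand's top. Its own +y axis runs along it from the blade to the handle (up). The origin lies beside the shank, 15 mm off its axis, 107 mm from the tip. Handle: 30 to 32 mm thick, 100 mm long (its top about 230 mm above the bench); shank 6 mm thick, 101 mm long; it lifts straight out of the stand after 113 mm
- driver_tip (a point): End of the screwdriver's flat blade (8 x 6 mm), on its axis
- driver_handle (a point): Middle of the screwdriver's handle, on its axis: 163 mm from the tip, 50 mm below the handle's end; a good grip is up to 25 mm either way along the handle
- mug: Black mug, 82 mm across, 95 mm high, a bystander. Origin: centre of its underside
Things that resemble listed ones, but are neither listed nor needed, are in the scene too. What is shaped like the driver but green or turquoise is not meant.

How it is judged:
On the way, in this order (a step that is already met when the one before it is completed fails the run):
1. the blue key is pressed down, the other two and the reset button being up (value of joint key_blue above 0.004 m and value of joint each of key_yellow, key_white, reset_button below 0.002 m), for 0.05 s.
2. the yellow key is pressed down, the other two and the reset button being up (value of joint key_yellow above 0.004 m and value of joint each of key_blue, key_white, reset_button below 0.002 m), for 0.05 s.
3. the white key is pressed down, the other two and the reset button being up (value of joint key_white above 0.004 m and value of joint each of key_blue, key_yellow, reset_button below 0.002 m), for 0.05 s.
4. the gripped screwdriver's blade, through the aperture, holds the reset button down for a second, all keys being up (value of joint reset_button above 0.005 m and z of driver_tip in the frame of aperture below -0.022 m and horizontal distance between driver_tip and aperture below 0.009 m and distance between driver_tip and reset_top below 0.009 m and contact force between driver and console above 1 N and contact force between the fingers and driver above 2 N and distance between the grasp point and driver_handle below 0.06 m and angle between driver's own y axis and vertical below 0.3 rad and value of joint each of key_blue, key_yellow, key_white below 0.002 m), for 1 s.
At the end, for the whole second after the job is handed in: The screwdriver, gripped by its handle and within 0.3 rad of upright, has its tip inside the aperture on the reset button (at least 22 mm below the mouth, within 9 mm of its centre) and holds the button at least 5 mm of its 8 mm down, pushing with more than 1 N; all three keys are up (all of step 4); the arm keeps its last pose, push and grip.
It fails at once if the screwdriver is pushed on the controller with more than 40 N (contact force between driver and console above 40 N).
It fails at once if the mug is moved more than 20 mm (distance of mug from where it was at the start of the episode above 0.02 m).
It also fails if it takes over 64 s, if anything falls off the work surface, if the arm or the gripper's body presses on something with over 40 N, if the wrist force passes 120 N, or if a joint passes its speed limit or range.

## Working session

There is one attempt and no reset: what is moved stays moved. The work goes in short steps, Python scripts to look and compute and a tool call to move; the robot and the scene stay as the last step left them, time stands still between calls to the robot, and variables do not carry over. Pictures are saved under pics/ and viewed, and the job is handed in when it is done.

Besides the shell and the picture viewer there is one more tool, called after "Request:" as name(argument=value, ...) on one line, values as JSON. send_rows: Moves the arm, as the interface text tells. Its arguments: {"type":"object","properties":{"motion":{"type":"array","items":{"type":"number"}},"grip_force":{"type":"number"}},"required":["motion"]}

```bash
mkdir -p pics; ls; cat > h.py <<'E'
import numpy as np, cv2
from scipy.spatial.transform import Rotation as R
from plant import ctrl, cams, workorder, spotter
def cloud(name,depth):
    p=cams.camera_params(name); h,w=depth.shape
    u,v=np.meshgrid(np.arange(w),np.arange(h))
    P=np.stack([(u-p['cx'])/p['fx']*depth,(v-p['cy'])/p['fy']*depth,depth],-1)
    a=np.array(p['attitude'])
    M=R.from_quat(a).as_matrix() if a.size==4 else a.reshape(3,3)
    return P@M.T+np.array(p['xyz'])
E
python3 - <<'E'
from h import *
print(ctrl.get_state(), ctrl.tcp_to_grasp)
for n in ("scene","top"):
    im,d=cams.read_camera(n); print(n,cams.camera_params(n))
    cv2.imwrite(f'pics/{n}0.png',im[...,::-1]); np.savez(f'{n}0.npz',im=im,d=d)
    for t in ("console","driver","mug","stand"):
        for r in spotter.trace(t,n):
            X=cloud(n,d); m=r['mask']&(d>0)
            print(n,t,round(r['conf'],2),r['bbox'],np.median(X[m],0).round(3),X[m].min(0).round(3),X[m].max(0).round(3))
E
```

```text
pics
{'time': 0.0, 'qpos': array([-1.42799819e+00,  2.87179309e-01,  1.57818639e+00,  1.89985370e-05,
        1.27860736e+00, -1.49968345e-01]), 'dq': array([ 0.00070981,  0.00080293, -0.00082814, -0.00099117,  0.00145382,
       -0.0022968 ]), 'joint_efforts': array([ 5.08775574e-04, -4.05981803e+01, -2.92622960e+01, -1.28704819e-04,
        5.79955711e-03, -7.04697996e-06]), 'eef_pos': array([ 0.19476428, -0.64559919,  0.22993301]), 'tcp_rot': array([ 0.80268145, -0.59640681, -0.00083212, -0.00085102]), 'contact_force': array([-0.37847715,  0.09404871,  0.5027623 ]), 'wrist_torque': array([-0.04578256, -0.02612266,  0.04456746]), 'opening': 0.9992353708380642} 0.0187
scene {'fx': 483.12812351711125, 'fy': 483.12812351711125, 'cx': 278.15178231409345, 'cy': 207.76148891378006, 'xyz': array([-0.51645368,  0.56627385,  0.9865697 ]), 'attitude': array([-0.47007658,  0.77483746, -0.36324167,  0.21612591])}
scene console 0.71 [292.1, 186.0, 95.1, 46.0] [ 0.395 -0.04   0.055] [ 0.107 -0.752 -0.863] [1.492 0.095 0.303]
scene console 0.57 [142.2, 245.9, 39.0, 45.1] [0.374 0.425 0.06 ] [ 0.3
[... 1377 characters left out ...]
1.3, 9.8, 13.9] [0.438 0.26  0.228] [0.428 0.248 0.16 ] [0.457 0.274 0.237]
top driver 0.65 [246.3, 191.8, 11.3, 21.1] [0.41  0.14  0.208] [ 0.398  0.127 -0.006] [0.478 0.162 0.219]
top driver 0.6 [110.5, 221.0, 17.5, 15.6] [0.327 0.507 0.206] [0.315 0.498 0.002] [0.353 0.583 0.221]
top driver 0.49 [234.1, 213.0, 10.9, 13.5] [0.358 0.176 0.211] [0.349 0.165 0.077] [0.375 0.19  0.224]
top driver 0.47 [269.3, 206.1, 11.2, 16.6] [0.377 0.072 0.209] [ 0.368  0.058 -0.004] [0.397 0.085 0.219]
top mug 0.72 [145.2, 194.1, 33.6, 42.0] [0.396 0.427 0.059] [ 0.353  0.384 -0.011] [0.461 0.467 0.104]
top stand 0.61 [196.5, 186.7, 31.3, 28.5] [0.427 0.258 0.123] [ 0.403  0.223 -0.003] [0.48  0.305 0.14 ]
```

```bash
python3 - <<'E'
import cv2
a=cv2.imread('pics/scene0.png');b=cv2.imread('pics/top0.png')
cv2.imwrite('pics/s1.png',cv2.resize(a[150:320,90:410],None,fx=2.5,fy=2.5,interpolation=cv2.INTER_CUBIC))
cv2.imwrite('pics/t1.png',cv2.resize(b[150:270,90:410],None,fx=2.5,fy=2.5,interpolation=cv2.INTER_CUBIC))
E
```

```text
(no output)
```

View pics/s1.png

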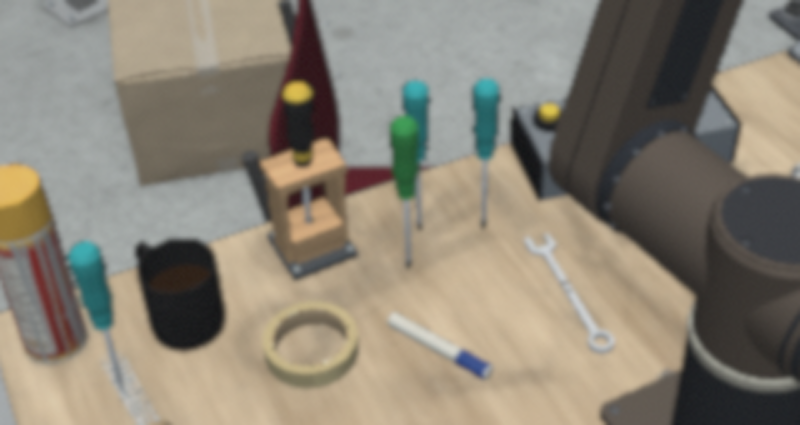

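View pics/t1.png

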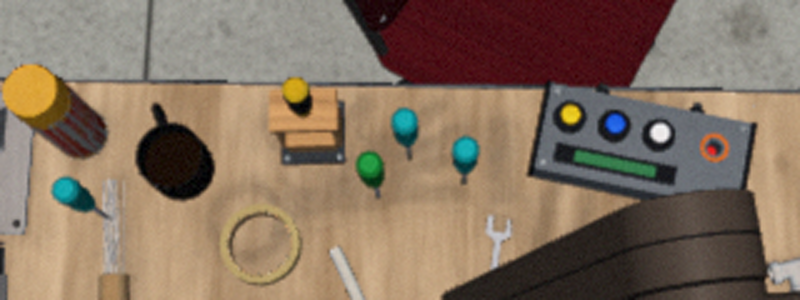

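View pics/top0.png

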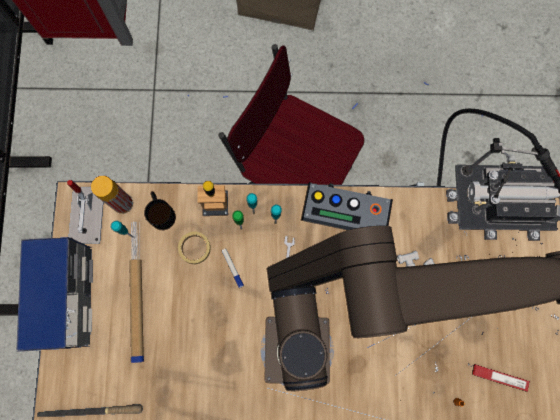

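View pics/scene0.png

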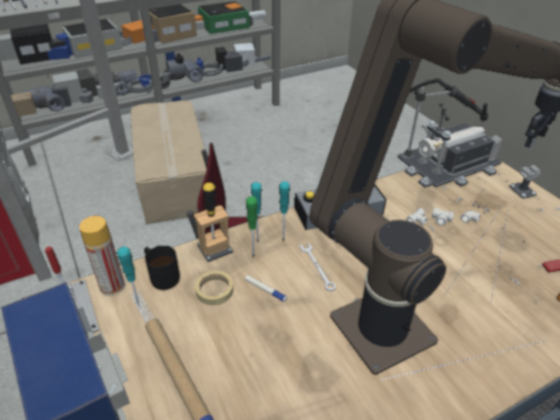

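The top view shows the console's key row from +y to −y: yellow (318,196), blue (335,200), white (354,203), and the orange ring at (376,209). The wanted driver hangs in the stand, with its handle top at about (208,186). Four turquoise/green look-alikes and the mug stand clear of it.

```bash
python3 - <<'E'
from h import *
z=np.load('top0.npz');im,d=z['im'],z['d'];X=cloud('top',d)
hsv=cv2.cvtColor(im,cv2.COLOR_RGB2HSV)
p=cams.camera_params('top');M=R.from_quat(p['attitude']).as_matrix();C=np.array(p['xyz'])
def ray(u,v,zz):
    r=M@np.array([(u-p['cx'])/p['fx'],(v-p['cy'])/p['fy'],1]);return C+r*(zz-C[2])/r[2]
roi=np.zeros(d.shape,bool);roi[184:235,300:396]=1
H,S,V=[hsv[...,i].astype(int) for i in range(3)]
ms={'yellow':(H>20)&(H<35)&(S>120),'blue':(H>105)&(H<125)&(S>150)&(V>100),'white':(S<40)&(V>170),'orange':(H<14)&(S>140)&(V>110)}
for k,m in ms.items():
    m=(m&roi).astype(np.uint8);n,l,st,c=cv2.connectedComponentsWithStats(m)
    i=1+np.argmax(st[1:,4]);mm=l==i
    u,v=c[i]
    if k=='orange': (u,v),r=cv2.minEnclosingCircle(np.argwhere(m)[:,::-1].astype(np.float32)); print(r)
    zz=np.median(X[mm][:,2]); print(k,st[i],(round(u,1),round(v,1)),'z',zz.round(4),ray(u,v,zz if k!='orange' else .06).round(4))
# plate extents
E
```

```text
yellow [314 191   9   9  64] (np.float64(317.8), np.float64(195.3)) z 0.0797 [ 0.4559 -0.0557  0.0797]
blue [332 195   8   8  51] (np.float64(335.7), np.float64(198.8)) z 0.0813 [ 0.4453 -0.1094  0.0813]
white [350 200   8   7  42] (np.float64(353.6), np.float64(202.8)) z 0.0814 [ 0.4337 -0.1633  0.0814]
5.700977325439453
orange [370 204  11  11  59] (375.5, 208.5) z 0.0604 [ 0.4217 -0.233   0.06  ]
```

```bash
cat >> h.py <<'E'
def to(target,s=None):
    s=s or ctrl.get_state(); r=R.from_quat(s['tcp_rot']); m=r.as_matrix()
    dl=r.inv().apply(np.array(target)-s['eef_pos'])*100
    print('t',round(s['time'],2),'pos',s['eef_pos'].round(4),'toolx',m[:,0].round(3),'tooly',m[:,1].round(3),'toolz',m[:,2].round(3),'F',s['contact_force'].round(2),'q',s['qpos'].round(2),'op',round(s['opening'],3))
    print('  delta cm',dl.round(2))
E
python3 - <<'E'
from h import *
to([.445,-.109,.12]); to([.31,-.42,.21])
E
```

```text
t 0.5 pos [ 0.1948 -0.6462  0.2313] toolx [ 0.289 -0.957 -0.   ] tooly [-0.957 -0.289 -0.   ] toolz [-0.  0. -1.] F [0.19 0.47 0.1 ] q [-1.43  0.29  1.58 -0.    1.28 -0.15] op 1.002
  delta cm [-44.22 -39.46  11.13]
t 0.5 pos [ 0.1948 -0.6462  0.2313] toolx [ 0.289 -0.957 -0.   ] tooly [-0.957 -0.289 -0.   ] toolz [-0.  0. -1.] F [0.19 0.47 0.1 ] q [-1.43  0.29  1.58 -0.    1.28 -0.15] op 1.002
  delta cm [-18.34 -17.56   2.13]
```

Request:
send_rows(motion=[-3, -2.7, 0, 0, 0, -3, -2.7, 0, 0, 0, -3, -2.7, 0, 0, 0, -3, -2.7, 0, 0, 0, -3, -2.7, 0, 0, 0, -3, -2.7, 0, 0, 0, -3, -2.7, 0, 0, 0, -3, -2.7, 0, 0, 0])

```text
time: 1.3
eef_pos: [0.3346, -0.3487, 0.2307]
tcp_rot: [0.8, -0.6, 0.002, 0.001]
contact_force: [0.2, -0.5, 0.1]
opening: 0.002
```

```bash
python3 - <<'E'
from h import *
to([.445,-.109,.12])
E
```

```text
t 1.3 pos [ 0.3346 -0.3487  0.2307] toolx [ 0.28  -0.96   0.004] tooly [-0.96  -0.28  -0.001] toolz [ 0.002 -0.003 -1.   ] F [ 0.2  -0.48  0.08] q [-1.02 -0.15  2.04 -0.    1.25  0.27] op 0.002
  delta cm [-19.96 -17.3   11.01]
```

Request:
send_rows(motion=[-3, -2.6, 0, 0, 0, -3, -2.6, 0, 0, 0, -3, -2.6, 1, 0, 0, -3, -2.6, 1, 0, 0, -3, -2.6, 2, 0, 0, -3, -2.6, 3, 0, 0, -2, -1.7, 2, 0, 0, 0, 0, 0, 0, 0])

```text
time: 2.1
eef_pos: [0.451, -0.0965, 0.1419]
tcp_rot: [0.801, -0.598, 0.009, 0.001]
contact_force: [0.1, 0.7, -0.3]
opening: 0.001
```

```bash
python3 - <<'E'
from h import *
to([.445,-.109,.10])
E
```

```text
t 2.1 pos [ 0.451  -0.0965  0.1419] toolx [ 0.284 -0.959  0.015] tooly [-0.959 -0.284 -0.009] toolz [ 0.013 -0.012 -1.   ] F [ 0.15  0.67 -0.34] q [-0.43 -0.11  2.17 -0.01  1.06  0.86] op 0.001
  delta cm [0.96 0.97 4.19]
```

Request:
send_rows(motion=[1, 1, 3, 0, 0, 0, 0, 0, 0, 0])

```text
time: 2.3
eef_pos: [0.4453, -0.1093, 0.1125]
tcp_rot: [0.802, -0.597, 0.01, 0.001]
contact_force: [-1.1, 0.9, 0.3]
opening: 0.002
```

```bash
python3 - <<'E'
from h import *
to([.445,-.109,.08])
im,d=cams.read_camera('scene');cv2.imwrite('pics/k.png',cv2.resize(im[120:270,230:430,::-1],None,fx=4,fy=4))
E
```

```text
t 2.3 pos [ 0.4453 -0.1093  0.1125] toolx [ 0.287 -0.958  0.017] tooly [-0.958 -0.287 -0.01 ] toolz [ 0.014 -0.013 -1.   ] F [-1.11  0.86  0.27] q [-0.46 -0.07  2.2  -0.01  0.99  0.82] op 0.002
  delta cm [-0.09  0.06  3.25]
```

View pics/k.png

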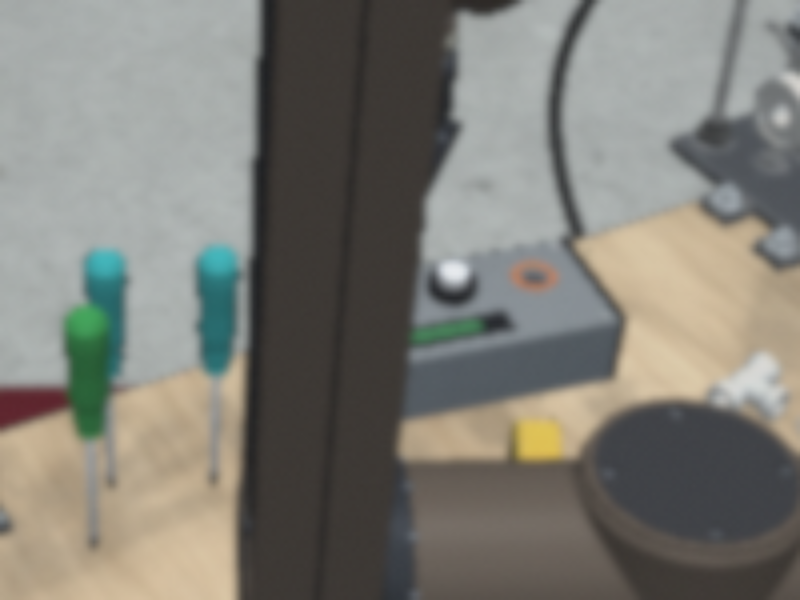

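The scene camera cannot see the gripper behind the upper arm, but white and the aperture stay visible. I'll descend on blue using the force reading.

Request:
send_rows(motion=[0, 0, 2.4, 0, 0, 0, 0, 0, 0, 0, 0, 0, 0.6, 0, 0, 0, 0, 0, 0, 0])

```text
time: 2.75
eef_pos: [0.4539, -0.1147, 0.0936]
tcp_rot: [0.801, -0.599, 0.02, -0.001]
contact_force: [-0.3, -1.2, 0.1]
opening: -0.002
```

Request:
send_rows(motion=[0, 0, 0.3, 0, 0, 0, 0, 0, 0, 0])

```text
time: 2.95
eef_pos: [0.4555, -0.1157, 0.0929]
tcp_rot: [0.801, -0.599, 0.022, -0.002]
contact_force: [-0.7, -0.2, -0.1]
opening: -0.002
```

```bash
python3 - <<'E'
from h import *
to([.445,-.109,.08])
E
```

```text
t 2.95 pos [ 0.4555 -0.1157  0.0929] toolx [ 0.282 -0.959  0.033] tooly [-0.959 -0.283 -0.029] toolz [ 0.037 -0.023 -0.999] F [-0.68 -0.21 -0.05] q [-0.46 -0.03  2.2  -0.01  0.93  0.82] op -0.002
  delta cm [-0.98  0.85  1.23]
```

```bash
python3 - <<'E'
from h import *
s=ctrl.get_state();print(s['qpos'].round(4),s['dq'].round(3),s['joint_efforts'].round(2),s['wrist_torque'].round(2))
for n in ('top','scene'):
    im,d=cams.read_camera(n);cv2.imwrite(f'pics/{n}k.png',im[...,::-1])
E
```

```text
[-0.4627 -0.0266  2.1995 -0.0056  0.9251  0.8248] [ 0.002 -0.016 -0.021  0.001  0.004  0.   ] [-7.000e-02 -2.399e+01 -2.527e+01 -1.000e-02 -1.400e-01  0.000e+00] [-0.03  0.01  0.01]
```

View pics/topk.png

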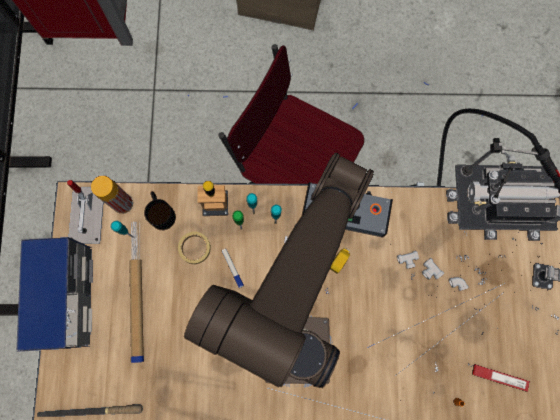

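View pics/scenek.png

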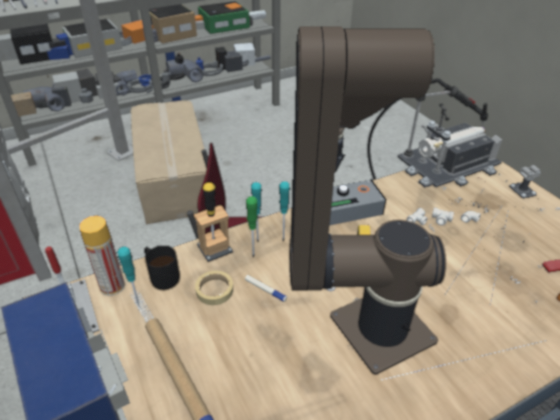

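The arm isn't touching anything; joint 3 just stops at about 2.2 rad this close in at low height. I'll point the jaws radially, open them part way and press with the inner finger, so the TCP stays farther out.

Request:
send_rows(motion=[0, 0, -2, -0.14, 3.6, 0, 0, 0, -0.14, 3.6, 0, 0, 0, -0.14, 3.6, 0, 0, 0, -0.14, 3.6, 0, 0, 0, -0.14, 3.6, 0, 0, 0, -0.14, 3.6, 0, 0, 0, -0.14, 3.6, 0, 0, 0, -0.14, 3.6, 0, 0, 0, 0, 3.6])

```text
time: 3.95
eef_pos: [0.4555, -0.115, 0.1157]
tcp_rot: [0.998, -0.059, 0.02, 0.011]
contact_force: [0.1, -0.4, -0.6]
opening: 0.424
```

```bash
cat >> h.py <<'E'
n=np.array([.982,-.189,0]); K=dict(blue=[.4453,-.1094],yellow=[.4559,-.0557],white=[.4337,-.1633])
def key(k,z,off=.025):
    to(np.r_[K[k],z]+off*n)
E
python3 - <<'E'
from h import *
key('blue',.1)
E
```

```text
t 3.95 pos [ 0.4555 -0.115   0.1157] toolx [ 0.992 -0.117  0.042] tooly [-0.118 -0.993  0.02 ] toolz [ 0.039 -0.024 -0.999] F [ 0.07 -0.45 -0.59] q [-0.46 -0.07  2.19 -0.01  0.97 -0.34] op 0.424
  delta cm [ 1.35 -0.28  1.62]
```

Request:
send_rows(motion=[1.4, -0.3, 1.6, 0.07, 3.6, 0, 0, 0, 0, 3.6, 0, 0, 0.8, 0, 3.6, 0, 0, 0, 0, 3.6])

```text
time: 4.35
eef_pos: [0.4709, -0.1142, 0.0924]
tcp_rot: [0.995, -0.098, 0.021, 0.01]
contact_force: [0.1, -0.7, 0.2]
opening: 0.422
```

```bash
python3 - <<'E'
from h import *
key('blue',.085)
E
```

```text
t 4.35 pos [ 0.4709 -0.1142  0.0924] toolx [ 0.98  -0.195  0.044] tooly [-0.196 -0.981  0.017] toolz [ 0.04  -0.025 -0.999] F [ 0.07 -0.71  0.23] q [-0.44  0.01  2.17 -0.01  0.92 -0.24] op 0.422
  delta cm [-0.14 -0.    0.73]
```

Request:
send_rows(motion=[-0.1, 0, 0.6, 0, 3.6, 0, 0, 0.4, 0, 3.6])

```text
time: 4.55
eef_pos: [0.4703, -0.1145, 0.0826]
tcp_rot: [0.995, -0.098, 0.022, 0.011]
contact_force: [0.2, -0.1, -0.4]
opening: 0.425
```

Request:
send_rows(motion=[0, 0, 0.3, 0, 3.6])

```text
time: 4.65
eef_pos: [0.4705, -0.1146, 0.0796]
tcp_rot: [0.995, -0.098, 0.022, 0.011]
contact_force: [0.6, -0.3, 1.7]
opening: 0.423
```

Request:
send_rows(motion=[0, 0, 0.3, 0, 3.6])

```text
time: 4.75
eef_pos: [0.4705, -0.1146, 0.0767]
tcp_rot: [0.995, -0.099, 0.022, 0.011]
contact_force: [-0.9, 0.7, 4.2]
opening: 0.42
```

Request:
send_rows(motion=[0, 0, 0.25, 0, 3.6, 0, 0, 0, 0, 3.6])

```text
time: 4.95
eef_pos: [0.4708, -0.1147, 0.0764]
tcp_rot: [0.995, -0.098, 0.02, 0.01]
contact_force: [-1.7, 0.6, 4.2]
opening: 0.421
```

Request:
send_rows(motion=[0, 0, 0.4, 0, 3.6])

```text
time: 5.05
eef_pos: [0.4714, -0.115, 0.0751]
tcp_rot: [0.995, -0.098, 0.02, 0.01]
contact_force: [-9.8, 5.0, 31.8]
opening: 0.422
```

Request:
send_rows(motion=[0, 0, 0.4, 0, 3.6])

```text
time: 5.15
eef_pos: [0.4715, -0.115, 0.075]
tcp_rot: [0.995, -0.098, 0.017, 0.009]
contact_force: [-12.9, 6.4, 32.6]
opening: 0.421
```

Request:
send_rows(motion=[0, 0, 0.4, 0, 3.6])

```text
time: 5.25
eef_pos: [0.4715, -0.1149, 0.075]
tcp_rot: [0.995, -0.098, 0.014, 0.009]
contact_force: [-11.7, 4.9, 28.1]
opening: 0.419
```

Blue bottomed: the force rose from 4 N to about 30 N at z=0.075. I'll lift and go to yellow.

Request:
send_rows(motion=[0, 0, -2, 0, 3.6, 0, 0, 0, 0, 3.6])

```text
time: 5.45
eef_pos: [0.4722, -0.1152, 0.0975]
tcp_rot: [0.995, -0.098, 0.016, 0.009]
contact_force: [0.4, 0.1, 0.6]
opening: 0.419
```

```bash
python3 - <<'E'
from h import *
key('yellow',.092)
E
```

```text
t 5.45 pos [ 0.4722 -0.1152  0.0975] toolx [ 0.98  -0.194  0.033] tooly [-0.195 -0.981  0.016] toolz [ 0.03  -0.022 -0.999] F [0.39 0.14 0.59] q [-0.44  0.01  2.16 -0.01  0.94 -0.24] op 0.419
  delta cm [-0.27 -5.54  0.45]
```

Request:
send_rows(motion=[-0.2, -2.8, 0, 0, 3.6, -0.1, -2.7, 0, 0, 3.6, 0, 0, 0.5, 0, 3.6, 0, 0, 0, 0, 3.6])

```text
time: 5.85
eef_pos: [0.4799, -0.0602, 0.0897]
tcp_rot: [0.995, -0.098, 0.016, 0.01]
contact_force: [0.9, 0.1, 0.3]
opening: 0.424
```

```bash
python3 - <<'E'
from h import *
key('yellow',.083)
im,d=cams.read_camera('top');cv2.imwrite('pics/ky.png',cv2.resize(im[160:260,270:410,::-1],None,fx=5,fy=5))
E
```

```text
t 5.85 pos [ 0.4799 -0.0602  0.0897] toolx [ 0.98  -0.195  0.034] tooly [-0.196 -0.98   0.017] toolz [ 0.03  -0.023 -0.999] F [0.88 0.15 0.3 ] q [-0.33  0.02  2.16 -0.02  0.93 -0.12] op 0.424
  delta cm [ 0.03 -0.    0.67]
```

View pics/ky.png

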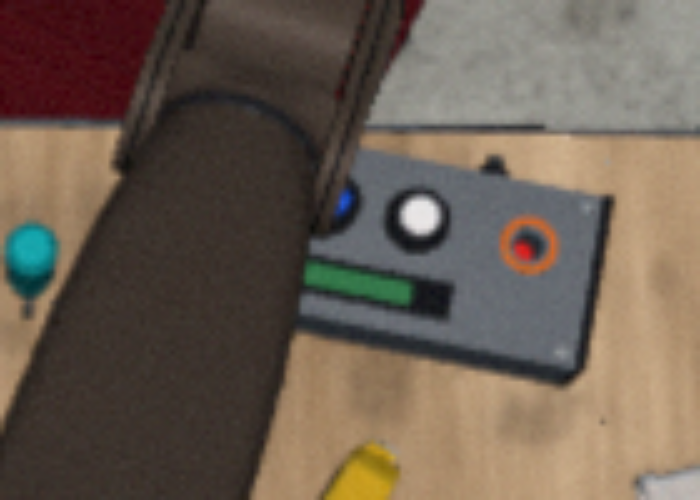

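Blue is visible again at (345,200) in this crop, up and clear of the arm. Now I'll press yellow.

Request:
send_rows(motion=[0, 0, 0.7, 0, 3.6, 0, 0, 0.3, 0, 3.6, 0, 0, 0.3, 0, 3.6])

```text
time: 6.2
eef_pos: [0.4805, -0.0621, 0.076]
tcp_rot: [0.995, -0.1, 0.016, 0.009]
contact_force: [0.2, 2.8, 3.4]
opening: 0.421
```

Request:
send_rows(motion=[0, 0, 0.25, 0, 3.6])

```text
time: 6.3
eef_pos: [0.4807, -0.0621, 0.0751]
tcp_rot: [0.995, -0.101, 0.015, 0.009]
contact_force: [-6.9, 5.6, 24.6]
opening: 0.43
```

Request:
send_rows(motion=[0, 0, 0.25, 0, 3.6])

```text
time: 6.4
eef_pos: [0.4808, -0.0621, 0.0751]
tcp_rot: [0.995, -0.101, 0.013, 0.008]
contact_force: [-9.1, 4.0, 22.8]
opening: 0.424
```

Yellow bottomed too, at z=0.0751. Lifting, then white.

Request:
send_rows(motion=[0, 0, -2, 0, 3.6, 0, 0, 0, 0, 3.6])

```text
time: 6.6
eef_pos: [0.4811, -0.0629, 0.0964]
tcp_rot: [0.995, -0.101, 0.014, 0.009]
contact_force: [0.7, 0.2, 0.0]
opening: 0.422
```

```bash
python3 - <<'E'
from h import *
key('white',.095)
E
```

```text
t 6.6 pos [ 0.4811 -0.0629  0.0964] toolx [ 0.979 -0.202  0.03 ] tooly [-0.202 -0.979  0.014] toolz [ 0.026 -0.02  -0.999] F [0.71 0.2  0.03] q [-0.33  0.01  2.15 -0.01  0.95 -0.12] op 0.422
  delta cm [-0.12 10.76  0.29]
```

Request:
send_rows(motion=[0, 3.6, 0, 0, 3.6, -0.1, 3.6, 0, 0, 3.6, 0, 3.6, 0, 0, 3.6, 0, 0, 0, 0, 3.6])

```text
time: 7.0
eef_pos: [0.457, -0.1718, 0.0955]
tcp_rot: [0.995, -0.1, 0.014, 0.009]
contact_force: [0.5, 0.5, 0.3]
opening: 0.425
```

```bash
python3 - <<'E'
from h import *
key('white',.083)
im,d=cams.read_camera('top');cv2.imwrite('pics/kw.png',cv2.resize(im[160:260,270:410,::-1],None,fx=5,fy=5))
E
```

```text
t 7.0 pos [ 0.457  -0.1718  0.0955] toolx [ 0.98  -0.198  0.03 ] tooly [-0.199 -0.98   0.016] toolz [ 0.026 -0.021 -0.999] F [0.48 0.45 0.28] q [-0.57  0.02  2.15 -0.    0.94 -0.36] op 0.425
  delta cm [ 0.01 -0.41  1.25]
```

View pics/kw.png

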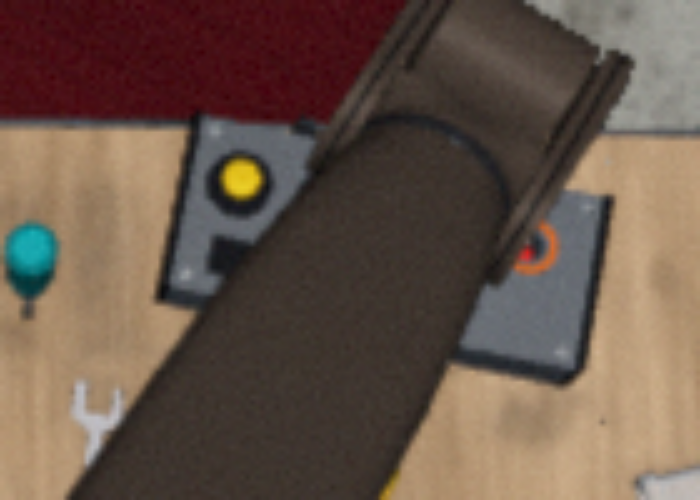

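Yellow is back up at (240,180) in the crop. Now white.

Request:
send_rows(motion=[0, -0.4, 0.8, 0, 3.6, 0, 0, 0.5, 0, 3.6, 0, 0, 0.3, 0, 3.6, 0, 0, 0.3, 0, 3.6])

```text
time: 7.45
eef_pos: [0.4579, -0.1646, 0.0749]
tcp_rot: [0.995, -0.097, 0.012, 0.009]
contact_force: [-8.8, 2.1, 26.1]
opening: 0.424
```

Request:
send_rows(motion=[0, 0, 0.25, 0, 3.6])

```text
time: 7.55
eef_pos: [0.4579, -0.1646, 0.0749]
tcp_rot: [0.995, -0.096, 0.01, 0.009]
contact_force: [-9.3, 1.2, 23.9]
opening: 0.423
```

Request:
send_rows(motion=[0, 0, 0.25, 0, 3.6])

```text
time: 7.65
eef_pos: [0.4579, -0.1645, 0.075]
tcp_rot: [0.995, -0.095, 0.008, 0.009]
contact_force: [-8.3, 0.3, 17.6]
opening: 0.418
```

Request:
send_rows(motion=[0, 0, -3, 0, 3.6, 0, 0, -4.5, 0, 8, 0, 0, -4.5, 0, 8, 0, 0, -4.5, 0, 8, 0, 0, -3, 0, 8, 0, 0, 0, 0, 8])

```text
time: 8.25
eef_pos: [0.4554, -0.1548, 0.2744]
tcp_rot: [0.996, -0.091, 0.005, 0.007]
contact_force: [0.3, -0.9, 0.1]
opening: 0.933
```

```bash
python3 - <<'E'
from h import *
for nm in ('top','scene'):
    im,d=cams.read_camera(nm); X=cloud(nm,d)
    np.savez(nm+'1.npz',im=im,d=d)
    sel=(abs(X[...,0]-.435)<.045)&(abs(X[...,1]-.262)<.05)&(X[...,2]>.1)&(X[...,2]<.25)
    P=X[sel]
    for lo,hi in ((.12,.14),(.14,.16),(.16,.18),(.18,.2),(.2,.22),(.22,.235)):
        q=P[(P[:,2]>=lo)&(P[:,2]<hi)]
        if len(q): print(nm,lo,len(q),q.mean(0).round(4),q.min(0).round(4),q.max(0).round(4))
    for t in ('driver','stand'):
        for r in spotter.trace(t,nm):
            b=r['bbox']
            if 185<b[0]+b[2]/2<230: print(nm,t,r['conf'],b)
for nm,(a,b,c,e) in {'top':(165,225,180,250),'scene':(170,265,175,255)}.items():
    im=np.load(nm+'1.npz')['im'];cv2.imwrite(f'pics/d{nm}.png',cv2.resize(im[a:b,c:e,::-1],None,fx=6,fy=6,interpolation=cv2.INTER_CUBIC))
to([.435,.262,.3])
E
```

```text
top 0.12 377 [0.44   0.2624 0.1299] [0.4171 0.2237 0.1204] [0.4725 0.3053 0.1398]
top 0.14 9 [0.4372 0.2548 0.1442] [0.433  0.2292 0.1405] [0.4466 0.2666 0.154 ]
top 0.16 17 [0.4352 0.2582 0.1717] [0.4294 0.2484 0.1628] [0.4481 0.2717 0.1799]
top 0.18 14 [0.433  0.2581 0.1894] [0.4299 0.2493 0.1825] [0.4384 0.2688 0.1985]
top 0.2 19 [0.433  0.2586 0.2131] [0.4292 0.2478 0.2047] [0.4429 0.2759 0.219 ]
top 0.22 85 [0.443  0.2611 0.2292] [0.4299 0.2469 0.2205] [0.4577 0.2749 0.2348]
top driver 0.67 [200.8, 181.3, 10.4, 13.7]
top stand 0.85 [195.1, 185.6, 31.3, 30.1]
scene 0.12 401 [0.4361 0.264  0.1291] [0.4124 0.2207 0.1203] [0.4716 0.3031 0.1399]
scene 0.14 48 [0.435  0.263  0.1497] [0.4295 0.2503 0.1404] [0.4436 0.2738 0.16  ]
scene 0.16 61 [0.4337 0.2641 0.1706] [0.4254 0.2483 0.1603] [0.4477 0.2748 0.1796]
scene 0.18 61 [0.4332 0.2632 0.1899] [0.426  0.2466 0.1806] [0.4445 0.2741 0.1999]
scene 0.2 70 [0.4327 0.2637 0.2102] [0.426  0.2461 0.2002] [0.4472 0.2753 0.2198]
scene 0.22 83 [0.4384 0.2615 0.2276] [0.4257 0.2459 0.2209] [0.4534 0.2745 0.2329]
scene driver 0.82 [202.6, 181.3, 13.9, 56.4]
scene stand 0.65 [193.2, 205.7, 39.6, 55.5]
t 8.55 pos [ 0.4522 -0.1539  0.2667] toolx [ 0.983 -0.182 -0.002] tooly [-0.182 -0.983  0.008] toolz [-0.003 -0.008 -1.   ] F [-0.82  0.18 -1.13] q [-0.54 -0.19  2.01 -0.01  1.32 -0.35] op 0.937
  delta cm [ -9.28 -40.55  -3.66]
```

View pics/dtop.png

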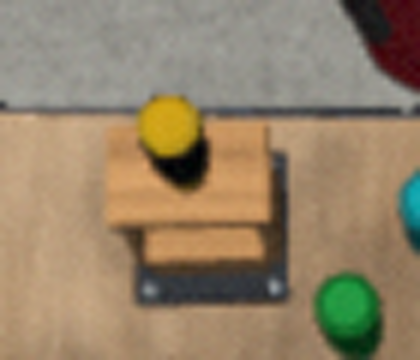

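View pics/dscene.png

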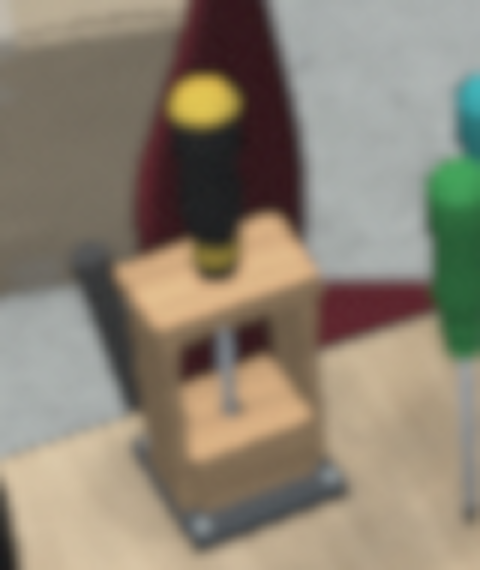

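The driver's handle axis is at about (0.444, 0.261), top at 0.233, nearly vertical. That agrees with the stated 0.230 m and the bridge centre. I'll move over it above the look-alikes.

Request:
send_rows(motion=[-0.8, -4.1, -0.5, 0, 8.3, -0.8, -4.1, -0.5, 0, 8.3, -0.8, -4.1, 0, 0, 8.3, -0.8, -4.1, 0, 0, 8.3, -0.8, -4.1, 0, 0, 8.3, -0.8, -4.1, 0, 0, 8.3, -0.8, -4.1, 0, 0, 8.3, -0.8, -4.1, 0, 0, 8.3, -0.8, -4.1, 0, 0, 8.3, -0.8, -3.5, 0, 0, 8.3, 0, 0, 0, 0, 8.3])

```text
time: 9.65
eef_pos: [0.4416, 0.2722, 0.2549]
tcp_rot: [0.995, -0.095, -0.017, 0.005]
contact_force: [0.5, 0.0, 0.6]
opening: 0.973
```

```bash
python3 - <<'E'
from h import *
to([.444,.261,.27])
E
```

```text
t 9.65 pos [0.4416 0.2722 0.2549] toolx [ 0.981 -0.19  -0.032] tooly [-0.19  -0.982  0.013] toolz [-0.034 -0.007 -0.999] F [0.54 0.02 0.61] q [ 0.35 -0.06  1.91  0.01  1.32  0.54] op 0.973
  delta cm [ 0.4   1.07 -1.51]
```

Request:
send_rows(motion=[0.5, 1.1, 0, 0, 8.4, 0, 0, 0, 0, 8.4])

```text
time: 9.85
eef_pos: [0.4433, 0.2594, 0.2518]
tcp_rot: [0.995, -0.094, -0.019, 0.007]
contact_force: [-0.2, -0.7, -0.5]
opening: 0.982
```

```bash
python3 - <<'E'
from h import *
to([.444,.261,.171])
im,d=cams.read_camera('scene');cv2.imwrite('pics/g0.png',cv2.resize(im[120:280,140:300,::-1],None,fx=4,fy=4,interpolation=cv2.INTER_CUBIC))
E
```

```text
t 9.85 pos [0.4433 0.2594 0.2518] toolx [ 0.982 -0.188 -0.037] tooly [-0.187 -0.982  0.017] toolz [-0.04  -0.01  -0.999] F [-0.16 -0.71 -0.51] q [ 0.33 -0.07  1.92  0.    1.33  0.52] op 0.982
  delta cm [ 0.34 -0.31  8.07]
```

View pics/g0.png

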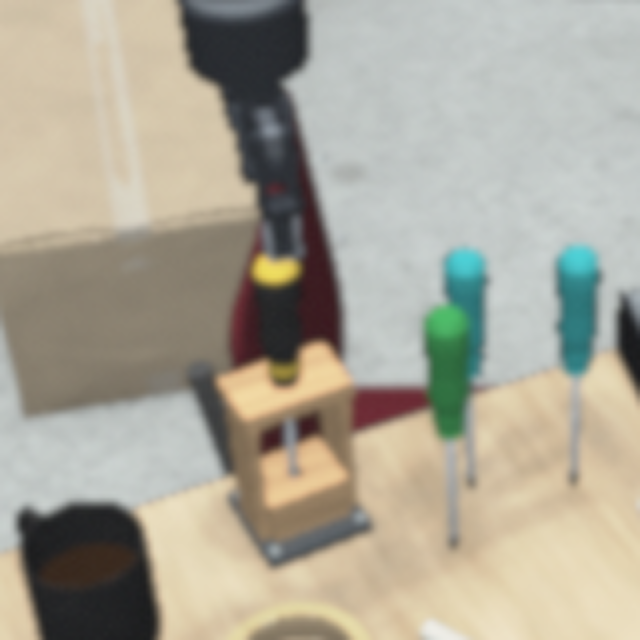

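The gripper is lined up over the handle, which sits at about (276,268) in the crop. Descending.

Request:
send_rows(motion=[0.2, -0.1, 2.5, 0, 8.4, 0.1, -0.1, 2.5, 0, 8.4, 0, 0, 0, 0, 8.4])

```text
time: 10.2
eef_pos: [0.4461, 0.2565, 0.2013]
tcp_rot: [0.995, -0.098, -0.018, 0.006]
contact_force: [-0.4, -0.7, -0.1]
opening: 0.982
```

```bash
python3 - <<'E'
from h import *
to([.444,.261,.171])
E
```

```text
t 10.2 pos [0.4461 0.2565 0.2013] toolx [ 0.98  -0.196 -0.035] tooly [-0.195 -0.981  0.015] toolz [-0.037 -0.008 -0.999] F [-0.43 -0.66 -0.13] q [ 0.32 -0.02  1.97  0.    1.23  0.52] op 0.982
  delta cm [-0.19 -0.44  3.03]
```

Request:
send_rows(motion=[-0.2, -0.5, 1.5, 0, 8.4, 0, 0, 1.5, 0, 8.4, 0, 0, 0, 0, 8.4])

```text
time: 10.5
eef_pos: [0.4453, 0.2603, 0.1712]
tcp_rot: [0.995, -0.1, -0.017, 0.005]
contact_force: [0.7, -0.1, -0.2]
opening: 0.984
```

```bash
python3 - <<'E'
from h import *
to([.444,.261,.171])
im,d=cams.read_camera('scene');cv2.imwrite('pics/g1.png',cv2.resize(im[120:280,140:300,::-1],None,fx=4,fy=4,interpolation=cv2.INTER_CUBIC))
E
```

```text
t 10.5 pos [0.4453 0.2603 0.1712] toolx [ 0.979 -0.199 -0.033] tooly [-0.199 -0.98   0.014] toolz [-0.035 -0.007 -0.999] F [ 0.71 -0.09 -0.24] q [0.33 0.01 2.   0.   1.17 0.53] op 0.984
  delta cm [-0.14 -0.04  0.03]
```

View pics/g1.png

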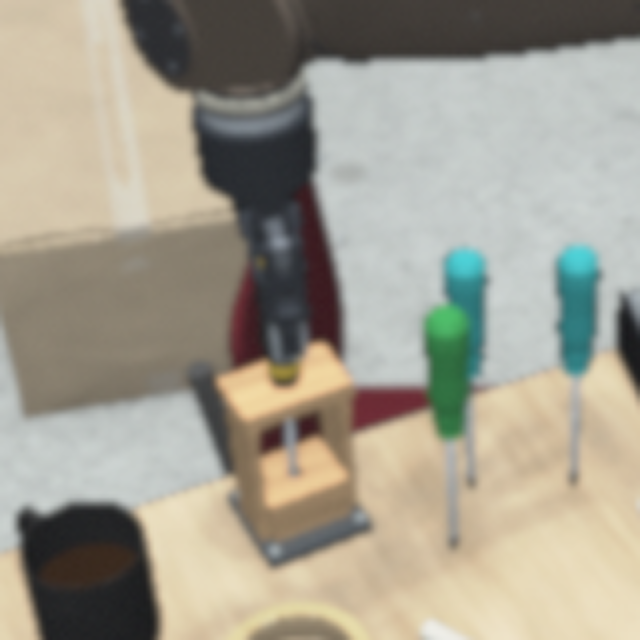

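Request:
send_rows(motion=[-0.1, 0, 0, 0, 2, 0, 0, 0, 0, 2, 0, 0, 0, 0, 2, 0, 0, 0, 0, 2, 0, 0, 0, 0, 2, 0, 0, 0, 0, 2], grip_force=70)

```text
time: 11.15
eef_pos: [0.4466, 0.2615, 0.1753]
tcp_rot: [0.995, -0.1, -0.013, 0.004]
contact_force: [0.5, -0.2, -1.3]
opening: 0.332
```

```bash
python3 - <<'E'
from h import *
to([.444,.261,.31])
E
```

```text
t 11.15 pos [0.4466 0.2615 0.1753] toolx [ 0.98  -0.198 -0.026] tooly [-0.198 -0.98   0.011] toolz [-0.028 -0.005 -1.   ] F [ 0.46 -0.19 -1.27] q [0.33 0.01 2.   0.   1.17 0.53] op 0.332
  delta cm [ -0.59   0.25 -13.46]
```

Request:
send_rows(motion=[-0.05, 0, -1.5, 0, 2, -0.05, 0, -1.5, 0, 2, -0.05, 0, -2, 0, 2, 0, 0, 0, 0, 2])

```text
time: 11.55
eef_pos: [0.4467, 0.2621, 0.2295]
tcp_rot: [0.995, -0.1, -0.013, 0.004]
contact_force: [0.2, 0.2, -1.0]
opening: 0.328
```

```bash
python3 - <<'E'
from h import *
to([.4466,.2615,.31])
im,d=cams.read_camera('scene');cv2.imwrite('pics/g2.png',cv2.resize(im[120:280,140:300,::-1],None,fx=4,fy=4,interpolation=cv2.INTER_CUBIC))
E
```

```text
t 11.55 pos [0.4467 0.2621 0.2295] toolx [ 0.98  -0.198 -0.025] tooly [-0.198 -0.98   0.011] toolz [-0.027 -0.005 -1.   ] F [ 0.17  0.19 -1.03] q [ 0.33 -0.05  1.95  0.    1.27  0.53] op 0.328
  delta cm [-0.2   0.14 -8.05]
```

View pics/g2.png

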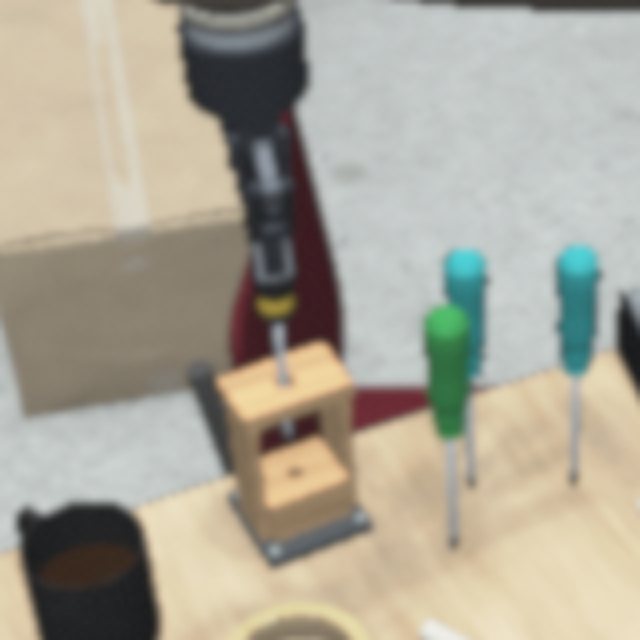

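Request:
send_rows(motion=[-0.1, 0, -3, 0, 2, -0.1, 0, -3, 0, 2, -0.1, 0, -3, 0, 2, -0.05, 0, -3, 0, 2, -0.05, 0, -3.5, 0, 2, -0.05, 0, -3, 0, 2, 0, 0, 0, 0, 2])

```text
time: 12.3
eef_pos: [0.4444, 0.2629, 0.4083]
tcp_rot: [0.995, -0.1, -0.02, 0.008]
contact_force: [0.7, -0.1, -1.5]
opening: 0.326
```

```bash
python3 - <<'E'
from h import *
to([.4217,-.233,.41])
im,d=cams.read_camera('scene');cv2.imwrite('pics/g3.png',cv2.resize(im[20:260,120:320,::-1],None,fx=2.5,fy=2.5,interpolation=cv2.INTER_CUBIC))
E
```

```text
t 12.3 pos [0.4444 0.2629 0.4083] toolx [ 0.979 -0.198 -0.038] tooly [-0.198 -0.98   0.02 ] toolz [-0.042 -0.012 -0.999] F [ 0.68 -0.06 -1.49] q [ 0.34 -0.13  1.7   0.    1.61  0.54] op 0.326
  delta cm [ 7.6  49.05  0.5 ]
```

View pics/g3.png

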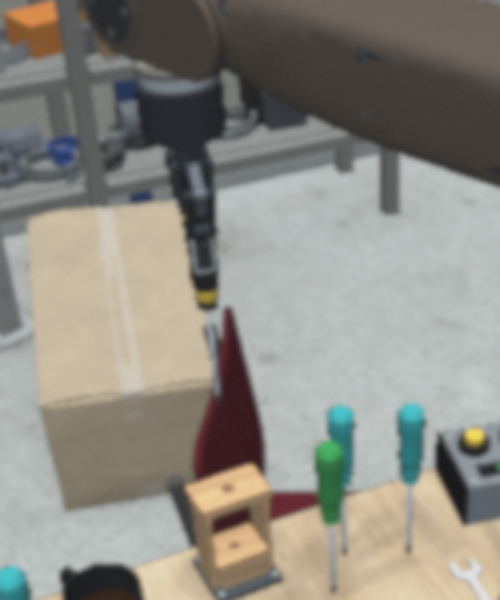

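The driver hangs free of the stand, with its tip at about (218,395) in the crop. I'll measure the tip relative to the TCP from here.

```bash
python3 - <<'E'
from h import *
s=ctrl.get_state();r=R.from_quat(s['tcp_rot']);T=s['eef_pos']
for nm in ('scene','top'):
    im,d=cams.read_camera(nm);X=cloud(nm,d)
    L=r.inv().apply((X-T).reshape(-1,3)).reshape(X.shape)
    sel=(d>0)&(abs(L[...,0])<.04)&(abs(L[...,1])<.04)&(L[...,2]>0)&(L[...,2]<.2)
    v,u=np.nonzero(sel)
    print(nm,sel.sum())
    P=L[sel]
    for lo in np.arange(.0,.18,.02):
        q=P[(P[:,2]>=lo)&(P[:,2]<lo+.02)]
        if len(q): print(round(lo,2),len(q),(np.median(q,0)*1000).round(1),(q.min(0)*1000).round(1),(q.max(0)*1000).round(1))
    if nm=='scene':
        print(u.min(),u.max(),v.min(),v.max())
        cv2.imwrite('pics/tip.png',cv2.resize(im[120:200,180:240,::-1],None,fx=7,fy=7,interpolation=cv2.INTER_CUBIC))
        # predicted pixels for hypothesised tool-axis points
        p=cams.camera_params(nm);M=R.from_quat(p['attitude']).as_matrix()
        for l in (0,.05,.1,.14,.15,.16,.17):
            c=M.T@(T+r.apply([0,0,l])-np.array(p['xyz']));print(l,(c[0]/c[2]*p['fx']+p['cx']).round(1),(c[1]/c[2]*p['fy']+p['cy']).round(1))
E
```

```text
scene 248
0.0 73 [-12.1  -0.8  10.3] [-19.8 -13.4   0.2] [-3.  15.2 19.8]
0.02 65 [-10.6  -1.2  29.4] [-15.1 -11.3  20.3] [-1.3 10.2 39.8]
0.04 28 [-6.8  0.2 44.7] [-12.6  -8.7  40.1] [-0.1  9.4 59.6]
0.06 16 [-2.9 -1.2 68.6] [-6.9 -3.4 62.2] [ 0.5  2.  76.8]
0.08 19 [-3.6 -1.  88.6] [-8.2 -4.6 80.2] [-0.3  1.7 98.9]
0.1 15 [ -2.2  -2.2 111.9] [ -5.6  -4.7 100.8] [  1.8   1.  118.4]
0.12 16 [ -3.   -2.5 129.2] [ -4.8  -4.7 120.8] [  0.8  -0.  139.3]
0.14 16 [ -2.2  -2.9 149.5] [ -5.3  -5.9 140.2] [  4.3  -0.2 157.5]
196 208 127 182
0 200.9 125.5
0.05 203.5 144.0
0.1 205.9 161.6
0.14 207.8 175.0
0.15 208.2 178.3
0.16 208.7 181.5
0.17 209.1 184.7
top 0
```

View pics/tip.png

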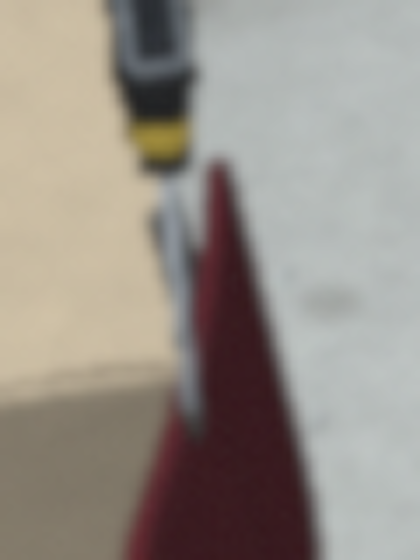

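```bash
python3 - <<'E'
from h import *
loc=np.array([[15,95],[15,40],[15,-15],[15,-85]])/1000
W={}
for nm in ('top','scene'):
    im,d=cams.read_camera(nm);X=cloud(nm,d)
    p=cams.camera_params(nm);M=R.from_quat(p['attitude']).as_matrix();C=np.array(p['xyz'])
    def ray(u,v,zz):
        r=M@np.array([(u-p['cx'])/p['fx'],(v-p['cy'])/p['fy'],1]);return C+r*(zz-C[2])/r[2]
    hsv=cv2.cvtColor(im,cv2.COLOR_RGB2HSV);H,S,V=[hsv[...,i].astype(int) for i in range(3)]
    roi=(abs(X[...,0]-.44)<.05)&(X[...,1]<-.02)&(X[...,1]>-.28)&(X[...,2]>.02)&(X[...,2]<.1)
    ms={'y':(H>20)&(H<35)&(S>120),'b':(H>105)&(H<125)&(S>150)&(V>90),'w':(S<40)&(V>150),'o':(H<14)&(S>120)&(V>90)}
    pts=[]
    for k,m in ms.items():
        m=(m&roi).astype(np.uint8);n_,l,st,c=cv2.connectedComponentsWithStats(m)
        if n_<2: print(nm,k,'none');pts.append([np.nan]*2);continue
        i=1+np.argmax(st[1:,4]);u,v=c[i]
        if k=='o':
            q=np.argwhere(l==i)[:,::-1].astype(np.float32); (u,v),ax,an=cv2.fitEllipse(cv2.convexHull(q)); print('ring px',ax)
        g=ray(u,v,.06 if k=='o' else .080);pts.append(g[:2]);print(nm,k,st[i],round(u,1),round(v,1),g.round(4),'z',np.median(X[l==i][:,2]).round(4))
    P=np.array(pts);ok=~np.isnan(P[:,0])
    a=loc[ok];b=P[ok];U,_,Vt=np.linalg.svd((a-a.mean(0)).T@(b-b.mean(0)));Rm=(U@Vt).T
    f=(loc-a.mean(0))@Rm.T+b.mean(0);print(nm,'fit',f.round(4).tolist(),'det',np.linalg.det(Rm).round(2),'yaw',np.degrees(np.arctan2(Rm[1,0],Rm[0,0])).round(1))
    cv2.imwrite(f'pics/c{nm}.png',cv2.resize(im[170:240,290:400,::-1],None,fx=6,fy=6,interpolation=cv2.INTER_CUBIC))
E
```

```text
top y [314 191   9   9  62] 317.9 195.3 [ 0.4556 -0.0558  0.08  ] z 0.0815
top b [332 195   8   9  53] 335.6 198.9 [ 0.4452 -0.1094  0.08  ] z 0.0807
top w [350 199   8   8  47] 353.7 202.6 [ 0.4347 -0.1638  0.08  ] z 0.0813
ring px (10.839216232299805, 11.620954513549805)
top o [370 203  12  12  63] 375.3 208.6 [ 0.4214 -0.2323  0.06  ] z 0.0601
top fit [[0.4556, -0.0556], [0.4452, -0.1096], [0.4347, -0.1636], [0.4214, -0.2324]] det 1.0 yaw -11.0
scene y [306 192   8   7  46] 309.3 195.0 [ 0.4477 -0.0526  0.08  ] z 0.0793
scene b [323 189   8   7  39] 326.3 191.9 [ 0.4371 -0.1061  0.08  ] z 0.0788
scene w [312 188  15  16  74] 318.0 196.2 [ 0.4309 -0.073   0.08  ] z 0.0602
scene o none
scene fit [[0.4735, -0.0348], [0.4385, -0.0773], [0.4036, -0.1197], [0.359, -0.1737]] det 1.0 yaw -39.5
```

View pics/ctop.png

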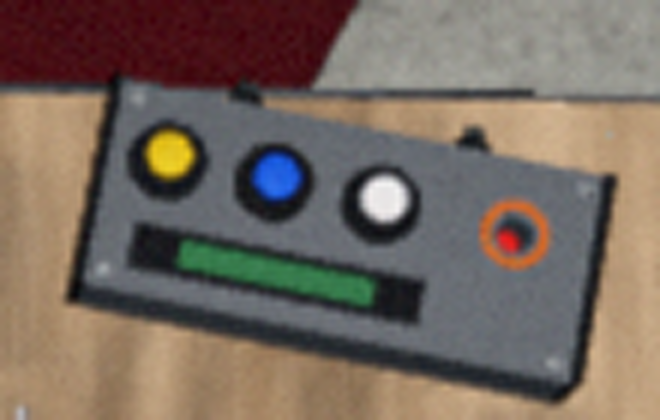

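View pics/cscene.png

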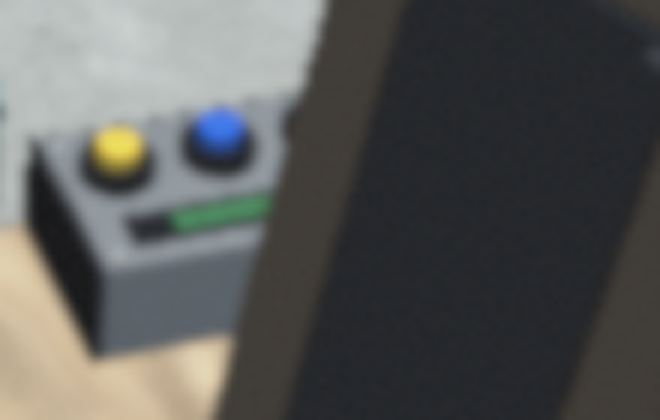

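Request:
send_rows(motion=[1.4, 4, -0.4, 0, 2, 1.4, 4, -0.4, 0, 2, 1.2, 4, -0.3, 0, 2, 1, 4, -0.2, 0, 2, 0.8, 4, -0.2, 0, 2, 0.6, 4, -0.2, 0, 2])

```text
time: 13.15
eef_pos: [0.4566, 0.0109, 0.4072]
tcp_rot: [0.995, -0.094, -0.037, 0.011]
contact_force: [0.6, 0.6, -1.1]
opening: 0.323
```

```bash
python3 - <<'E'
from h import *
to([.4214,-.2324,.41])
E
```

```text
t 13.15 pos [0.4566 0.0109 0.4072] toolx [ 0.98  -0.187 -0.071] tooly [-0.185 -0.982  0.03 ] toolz [-0.076 -0.016 -0.997] F [ 0.63  0.6  -1.06] q [-0.18 -0.25  1.81 -0.03  1.65  0.  ] op 0.323
  delta cm [ 1.08 24.56  0.37]
```

Request:
send_rows(motion=[0.1, 2, 0, 0, 2, 0.1, 2, 0, 0, 2, 0.1, 2, 0, 0, 2, 0.1, 2, 0, 0, 2, 0.1, 2, 0, 0, 2, 0.1, 2, 0, 0, 2, 0.1, 2, 0, 0, 2, 0.1, 2, 0, 0, 2, 0.1, 2, 0, 0, 2, 0.1, 2, 0, 0, 2, 0, 2, 0, 0, 2, 0, 1.5, 0, 0, 2])

```text
time: 14.35
eef_pos: [0.4135, -0.2318, 0.387]
tcp_rot: [0.994, -0.096, -0.056, 0.003]
contact_force: [-0.3, -0.1, -1.1]
opening: 0.324
```

```bash
cat >> h.py <<'E'
TL=np.array([.0005,-.0027,.158]); AP=np.array([.4214,-.2324,.06])
def tip(z,s=None):
    s=s or ctrl.get_state(); r=R.from_quat(s['tcp_rot']); t=s['eef_pos']+r.apply(TL)
    print('tip',t.round(4)); to(np.r_[AP[:2],z]-r.apply(TL),s)
E
python3 - <<'E'
from h import *
tip(.1)
E
```

```text
tip [ 0.3968 -0.2285  0.2299]
t 14.35 pos [ 0.4135 -0.2318  0.387 ] toolx [ 0.975 -0.191 -0.111] tooly [-0.191 -0.981  0.017] toolz [-0.112  0.005 -0.994] F [-0.29 -0.05 -1.1 ] q [-0.69 -0.19  1.79 -0.07  1.63 -0.5 ] op 0.324
  delta cm [ 3.91 -0.3  12.63]
```

Request:
send_rows(motion=[1.3, 0, 0, 0, 2, 1.3, 0, 0, 0, 2, 1.3, -0.2, 0, 0, 2])

```text
time: 14.65
eef_pos: [0.4507, -0.2393, 0.3784]
tcp_rot: [0.993, -0.098, -0.059, 0.001]
contact_force: [-0.4, 0.1, -2.0]
opening: 0.327
```

```bash
python3 - <<'E'
from h import *
tip(.1)
E
```

```text
tip [ 0.4332 -0.2352  0.2214]
t 14.65 pos [ 0.4507 -0.2393  0.3784] toolx [ 0.974 -0.196 -0.117] tooly [-0.195 -0.981  0.014] toolz [-0.117  0.009 -0.993] F [-0.43  0.1  -1.99] q [-0.66 -0.1   1.73 -0.06  1.61 -0.46] op 0.327
  delta cm [ 0.21 -0.22 12.19]
```

Request:
send_rows(motion=[0, 0, 0, 0, 2, 0, 0, 0, 0, 2, 0, 0, 0, 0, 2, 0, 0, 0, 0, 2])

```text
time: 15.05
eef_pos: [0.451, -0.2381, 0.3757]
tcp_rot: [0.993, -0.097, -0.061, -0.0]
contact_force: [-0.2, 0.8, -1.7]
opening: 0.328
```

```bash
python3 - <<'E'
from h import *
tip(.1)
E
```

```text
tip [ 0.4328 -0.2336  0.2188]
t 15.05 pos [ 0.451  -0.2381  0.3757] toolx [ 0.974 -0.193 -0.122] tooly [-0.193 -0.981  0.011] toolz [-0.122  0.013 -0.993] F [-0.25  0.77 -1.65] q [-0.65 -0.09  1.73 -0.06  1.61 -0.46] op 0.328
  delta cm [ 0.32 -0.03 11.93]
```

Held in the gripper, the tool sags and tilts a little with every row, about 1 mrad each and now about 7°, well under the 17° limit. I'll use few, larger rows.

Request:
send_rows(motion=[0.1, 0, 3.5, 0, 2, 0.1, 0, 3.5, 0, 2, 0.1, 0, 3.5, 0, 2])

```text
time: 15.35
eef_pos: [0.444, -0.2396, 0.2772]
tcp_rot: [0.994, -0.097, -0.053, 0.005]
contact_force: [-0.3, -0.5, -2.0]
opening: 0.324
```

```bash
python3 - <<'E'
from h import *
tip(.08)
s=ctrl.get_state();r=R.from_quat(s['tcp_rot']);T=s['eef_pos']
for nm in ('scene','top'):
    im,d=cams.read_camera(nm);X=cloud(nm,d)
    cv2.imwrite(f'pics/i{nm}.png',cv2.resize(im[100:250,280:430,::-1],None,fx=4,fy=4,interpolation=cv2.INTER_CUBIC))
    L=r.inv().apply((X-T).reshape(-1,3)).reshape(X.shape)
    sel=(d>0)&(abs(L[...,0])<.03)&(abs(L[...,1])<.03)&(L[...,2]>0)&(L[...,2]<.18)&(X[...,2]>.067)
    P=L[sel];print(nm,len(P))
    for lo in np.arange(.0,.18,.02):
        q=P[(P[:,2]>=lo)&(P[:,2]<lo+.02)]
        if len(q): print(round(lo,2),len(q),(np.median(q,0)*1000).round(1))
E
```

```text
tip [ 0.4281 -0.2369  0.12  ]
t 15.35 pos [ 0.444  -0.2396  0.2772] toolx [ 0.975 -0.194 -0.105] tooly [-0.193 -0.981  0.02 ] toolz [-0.107  0.001 -0.994] F [-0.32 -0.53 -1.99] q [-0.66 -0.07  1.89 -0.07  1.41 -0.46] op 0.324
  delta cm [-0.31 -0.39  4.05]
scene 183
0.0 55 [-11.7  -6.1   9.5]
0.02 47 [-9.5 -4.3 29. ]
0.04 21 [-6.1 -2.6 45.6]
0.06 12 [-3.2 -2.3 68.2]
0.08 12 [-3.4 -3.  91.4]
0.1 10 [ -2.8  -1.5 112.3]
0.12 13 [ -2.6  -4.3 128.8]
0.14 13 [ -2.4  -3.5 150.2]
top 0
```

View pics/iscene.png

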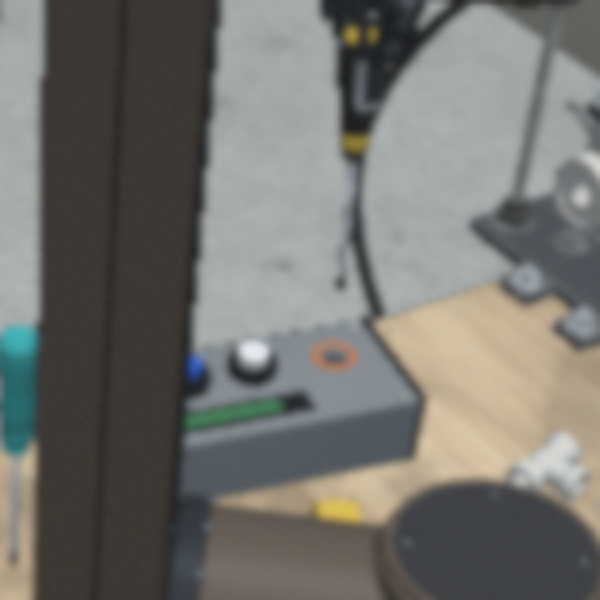

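View pics/itop.png

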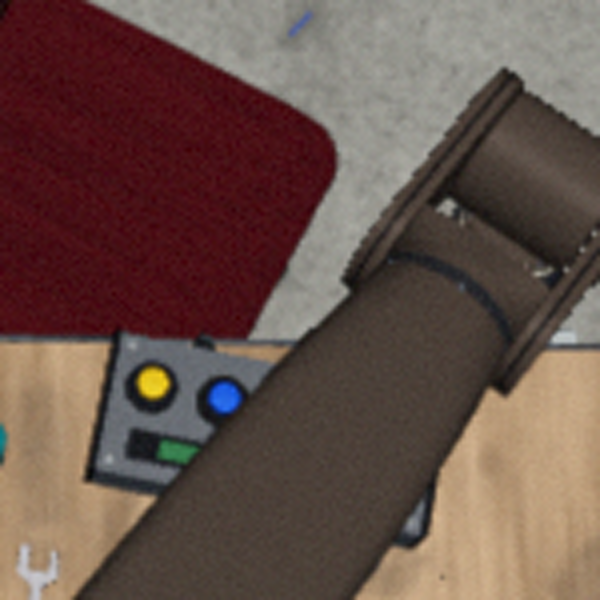

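Tip (340,287) and ring (334,355) both show in the scene crop. I'll measure them in the same camera as a cross-check.

```bash
python3 - <<'E'
from h import *
nm='scene'
im,d=cams.read_camera(nm);X=cloud(nm,d);p=cams.camera_params(nm);M=R.from_quat(p['attitude']).as_matrix();C=np.array(p['xyz'])
def ray(u,v,zz):
    r=M@np.array([(u-p['cx'])/p['fx'],(v-p['cy'])/p['fy'],1]);return C+r*(zz-C[2])/r[2]
def px(P):
    c=M.T@(np.array(P)-C);return (c[:2]/c[2]*p['fx']+np.array([p['cx'],p['cy']])).round(1)
hsv=cv2.cvtColor(im,cv2.COLOR_RGB2HSV);H,S,V=[hsv[...,i].astype(int) for i in range(3)]
m=((H<16)&(S>90)&(V>90));m[:, :350]=0;m[:,:][:180]=0;m[200:]=0;m[:,380:]=0
q=np.argwhere(m)[:,::-1].astype(np.float32);(u,v),ax,an=cv2.fitEllipse(cv2.convexHull(q));print('ring',len(q),u,v,ax,an,ray(u,v,.06).round(4),'ptcloud',X[m].mean(0).round(4))
print('predicted ring px',px(AP))
s=ctrl.get_state();t=s['eef_pos']+R.from_quat(s['tcp_rot']).apply(TL);print('tip pred',t,px(t), 'seen ~ (365,171.5)',ray(365,171.5,t[2]).round(4))
cv2.imwrite('pics/tz.png',cv2.resize(im[130:200,335:395,::-1],None,fx=8,fy=8,interpolation=cv2.INTER_CUBIC))
E
```

```text
ring 9 362.96063232421875 188.61314392089844 (4.792712688446045, 10.138184547424316) 92.14188385009766 [ 0.4197 -0.2324  0.06  ] ptcloud [ 0.4199 -0.2251  0.0601]
predicted ring px [362.7 188.3]
tip pred [ 0.42539257 -0.23483859  0.11779075] [364.8 172.5] seen ~ (365,171.5) [ 0.4294 -0.2385  0.1178]
```

View pics/tz.png

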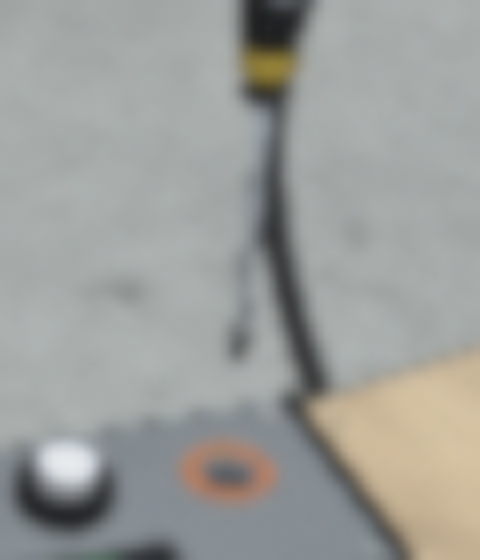

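Ring matches prediction within 0.3 px; tip column agrees and it is about 3 mm lower than modelled. I'll use a tip length of 0.161.

```bash
sed -i 's/-.0027,.158/-.0027,.161/' h.py; python3 - <<'E'
from h import *
tip(.07)
E
```

```text
tip [ 0.4251 -0.2348  0.1148]
t 15.5 pos [ 0.4424 -0.2385  0.2749] toolx [ 0.975 -0.194 -0.113] tooly [-0.193 -0.981  0.016] toolz [-0.114  0.007 -0.993] F [0.2  0.06 0.15] q [-0.66 -0.07  1.89 -0.07  1.42 -0.46] op 0.327
  delta cm [ 0.1  -0.24  4.49]
```

Request:
send_rows(motion=[0.1, -0.2, 2.2, 0, 2, 0.1, -0.1, 1.8, 0, 2])

```text
time: 15.7
eef_pos: [0.4437, -0.2382, 0.2423]
tcp_rot: [0.994, -0.098, -0.051, 0.006]
contact_force: [-0.1, -0.1, -1.7]
opening: 0.325
```

```bash
python3 - <<'E'
from h import *
im,d=cams.read_camera('scene');tip(.05)
cv2.imwrite('pics/tz2.png',cv2.resize(im[130:200,335:395,::-1],None,fx=8,fy=8,interpolation=cv2.INTER_CUBIC))
p=cams.camera_params('scene');M=R.from_quat(p['attitude']).as_matrix();C=np.array(p['xyz'])
s=ctrl.get_state();t=s['eef_pos']+R.from_quat(s['tcp_rot']).apply(TL)
for P in (t,AP):
    c=M.T@(P-C);print(((c[:2]/c[2]*p['fx']+np.array([p['cx'],p['cy']])-[335,130])*8).round(0))
E
```

```text
tip [ 0.4271 -0.2352  0.08  ]
t 15.75 pos [ 0.4431 -0.2378  0.2402] toolx [ 0.975 -0.194 -0.103] tooly [-0.193 -0.981  0.021] toolz [-0.105 -0.    -0.994] F [-1.29  1.31 -1.97] q [-0.66 -0.05  1.93 -0.07  1.34 -0.45] op 0.329
  delta cm [-0.3  -0.23  3.04]
[225. 416.]
[221. 467.]
```

View pics/tz2.png

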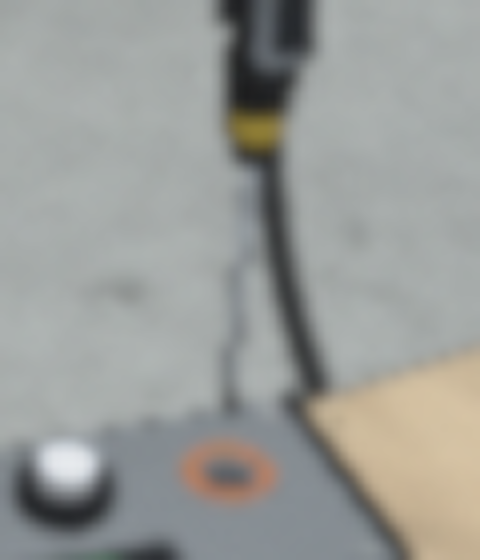

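Request:
send_rows(motion=[-0.2, -0.2, 1.0, 0, 2])

```text
time: 15.85
eef_pos: [0.442, -0.2366, 0.2336]
tcp_rot: [0.994, -0.098, -0.05, 0.007]
contact_force: [-0.5, -1.4, -0.7]
opening: 0.324
```

```bash
python3 - <<'E'
from h import *
im,d=cams.read_camera('scene');tip(.05)
cv2.imwrite('pics/tz3.png',cv2.resize(im[130:200,335:395,::-1],None,fx=8,fy=8,interpolation=cv2.INTER_CUBIC))
E
```

```text
tip [ 0.4248 -0.233   0.0707]
t 15.9 pos [ 0.4406 -0.2354  0.231 ] toolx [ 0.976 -0.194 -0.102] tooly [-0.193 -0.981  0.021] toolz [-0.104 -0.001 -0.995] F [-0.51  1.53 -2.38] q [-0.66 -0.05  1.95 -0.07  1.33 -0.45] op 0.326
  delta cm [-0.13 -0.03  2.1 ]
```

View pics/tz3.png

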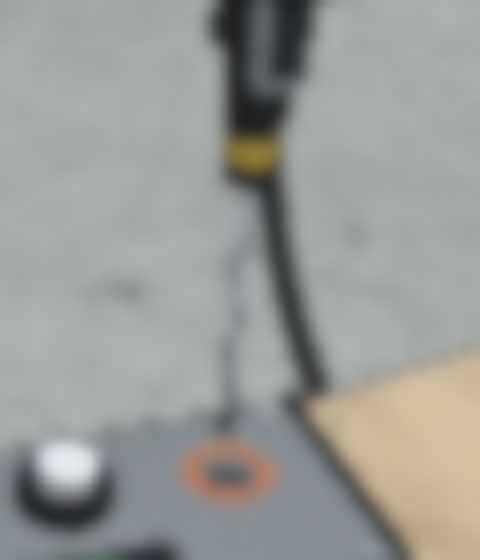

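Request:
send_rows(motion=[-0.2, 0, 1.3, 0, 2])

```text
time: 16.0
eef_pos: [0.4387, -0.236, 0.2208]
tcp_rot: [0.994, -0.097, -0.05, 0.007]
contact_force: [0.1, 0.7, -1.0]
opening: 0.33
```

```bash
python3 - <<'E'
from h import *
im,d=cams.read_camera('scene');tip(.034)
cv2.imwrite('pics/tz4.png',cv2.resize(im[130:200,335:395,::-1],None,fx=8,fy=8,interpolation=cv2.INTER_CUBIC))
E
```

```text
tip [ 0.4209 -0.2324  0.057 ]
t 16.05 pos [ 0.4368 -0.2348  0.2173] toolx [ 0.976 -0.194 -0.103] tooly [-0.193 -0.981  0.021] toolz [-0.105 -0.001 -0.994] F [-1.52  0.62 -2.41] q [-0.66 -0.05  1.97 -0.07  1.3  -0.45] op 0.327
  delta cm [ 0.28 -0.06  2.29]
```

View pics/tz4.png

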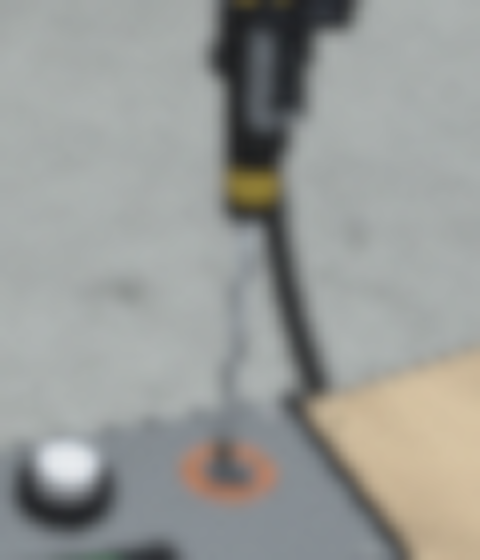

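The blade is at the mouth, centred in the ring at about (228,465), with no contact. Going in.

Request:
send_rows(motion=[0.2, 0, 1.0, 0, 2])

```text
time: 16.15
eef_pos: [0.4382, -0.2357, 0.2081]
tcp_rot: [0.994, -0.098, -0.051, 0.006]
contact_force: [-0.2, -0.2, -1.0]
opening: 0.329
```

```bash
python3 - <<'E'
from h import *
im,d=cams.read_camera('scene');tip(.034)
cv2.imwrite('pics/tz5.png',cv2.resize(im[130:200,335:395,::-1],None,fx=8,fy=8,interpolation=cv2.INTER_CUBIC))
E
```

```text
tip [ 0.4211 -0.2323  0.045 ]
t 16.2 pos [ 0.4372 -0.2349  0.2052] toolx [ 0.975 -0.194 -0.104] tooly [-0.193 -0.981  0.02 ] toolz [-0.106  0.    -0.994] F [-1.77  0.58 -4.11] q [-0.66 -0.03  1.98 -0.07  1.28 -0.45] op 0.323
  delta cm [ 0.14 -0.02  1.09]
```

View pics/tz5.png

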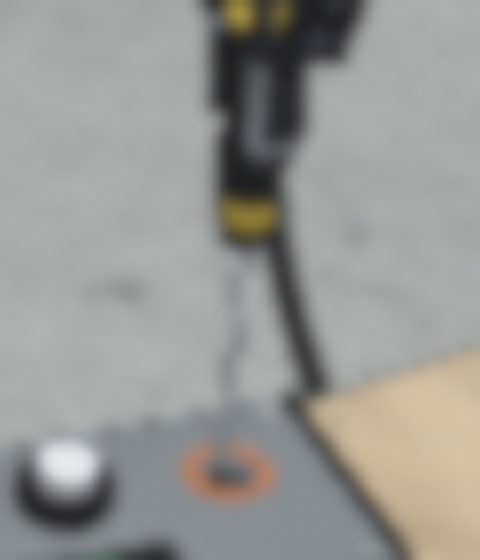

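Request:
send_rows(motion=[0.1, 0, 0.8, 0, 2])

```text
time: 16.3
eef_pos: [0.4378, -0.2355, 0.1975]
tcp_rot: [0.994, -0.098, -0.052, 0.006]
contact_force: [0.4, -0.6, -1.0]
opening: 0.328
```

Request:
send_rows(motion=[0, 0, 0.3, 0, 2])

```text
time: 16.4
eef_pos: [0.437, -0.2351, 0.1931]
tcp_rot: [0.994, -0.098, -0.053, 0.005]
contact_force: [0.4, 0.3, -1.9]
opening: 0.328
```

```bash
python3 - <<'E'
from h import *
tip(.026)
E
```

```text
tip [ 0.4209 -0.2325  0.0329]
t 16.4 pos [ 0.437  -0.2351  0.1931] toolx [ 0.975 -0.194 -0.105] tooly [-0.193 -0.981  0.02 ] toolz [-0.106  0.001 -0.994] F [ 0.42  0.31 -1.92] q [-0.66 -0.02  1.99 -0.07  1.26 -0.45] op 0.328
  delta cm [ 0.12 -0.03  0.68]
```

Request:
send_rows(motion=[0.1, 0, 0.3, 0, 2])

```text
time: 16.5
eef_pos: [0.4375, -0.2354, 0.1899]
tcp_rot: [0.994, -0.097, -0.053, 0.005]
contact_force: [-0.2, 0.2, 1.1]
opening: 0.326
```

Request:
send_rows(motion=[0, 0, 0.3, 0, 2])

```text
time: 16.6
eef_pos: [0.4374, -0.2357, 0.1874]
tcp_rot: [0.994, -0.097, -0.053, 0.005]
contact_force: [0.1, -0.2, 3.6]
opening: 0.326
```

Request:
send_rows(motion=[0, 0, 0.3, 0, 2])

```text
time: 16.7
eef_pos: [0.4374, -0.236, 0.1852]
tcp_rot: [0.994, -0.097, -0.053, 0.005]
contact_force: [-1.0, 0.8, 4.7]
opening: 0.327
```

Request:
send_rows(motion=[0, 0, 0.3, 0, 2])

```text
time: 16.8
eef_pos: [0.4376, -0.2366, 0.184]
tcp_rot: [0.994, -0.097, -0.053, 0.006]
contact_force: [-1.6, 2.0, 12.5]
opening: 0.331
```

Request:
send_rows(motion=[0, 0, 0.3, 0, 2])

```text
time: 16.9
eef_pos: [0.438, -0.2375, 0.1839]
tcp_rot: [0.994, -0.097, -0.052, 0.007]
contact_force: [-2.4, 1.6, 14.1]
opening: 0.323
```

The button has bottomed: z stops at 0.184 and the force went from the 5 N spring level to 14 N. I'll hold there by taking pictures, which keeps the last target, and check.

```bash
python3 - <<'E'
from h import *
for i in range(26):
    im,d=cams.read_camera('scene')
    if i%5==0 or i==25: tip(.026)
cv2.imwrite('pics/e1.png',cv2.resize(im[100:250,280:430,::-1],None,fx=4,fy=4,interpolation=cv2.INTER_CUBIC))
im,d=cams.read_camera('top');cv2.imwrite('pics/e2.png',im[...,::-1])
z=np.load('top0.npz')['im']
for r in spotter.trace('mug','top')[:1]: print(r['bbox'])
E
```

```text
tip [ 0.4221 -0.2357  0.0238]
t 16.95 pos [ 0.438  -0.2376  0.184 ] toolx [ 0.976 -0.194 -0.102] tooly [-0.193 -0.981  0.024] toolz [-0.105 -0.004 -0.994] F [-1.75  2.64  9.67] q [-0.67 -0.01  2.   -0.07  1.23 -0.44] op 0.327
  delta cm [-0.16 -0.3  -0.21]
tip [ 0.4221 -0.2355  0.0238]
t 17.2 pos [ 0.438  -0.2374  0.184 ] toolx [ 0.976 -0.194 -0.102] tooly [-0.193 -0.981  0.024] toolz [-0.105 -0.004 -0.994] F [-2.25  1.56  9.91] q [-0.67 -0.01  2.   -0.07  1.23 -0.44] op 0.327
  delta cm [-0.15 -0.29 -0.21]
tip [ 0.4221 -0.2355  0.0238]
t 17.45 pos [ 0.4379 -0.2374  0.184 ] toolx [ 0.976 -0.194 -0.102] tooly [-0.193 -0.981  0.024] toolz [-0.105 -0.004 -0.994] F [-1.98  0.68 10.01] q [-0.67 -0.01  2.   -0.07  1.23 -0.44] op 0.33
  delta cm [-0.15 -0.29 -0.22]
tip [ 0.4221 -0.2355  0.0238]
t 17.7 pos [ 0.438  -0.2374  0.184 ] toolx [ 0.976 -0.194 -0.102] tooly [-0.193 -0.981  0.024] toolz [-0.105 -0.004 -0.994] F [-3.2   1.45 10.28] q [-0.67 -0.01  2.   -0.07  1.23 -0.44] op 0.327
  delta cm [-0.15 -0.29 -0.22]
tip [ 0.4221 -0.2355  0.0238]
t 17.95 pos [ 0.438  -0.2374  0.184 ] toolx [ 0.976 -0.194 -0.102] tooly [-0.193 -0.981  0.024] toolz [-0.105 -0.004 -0.994] F [-1.52  0.54 10.33] q [-0.67 -0.01  2.   -0.07  1.23 -0.44] op 0.325
  delta cm [-0.15 -0.29 -0.21]
tip [ 0.4221 -0.2355  0.0238]
t 18.2 pos [ 0.438  -0.2374  0.184 ] toolx [ 0.976 -0.194 -0.102] tooly [-0.193 -0.981  0.024] toolz [-0.105 -0.004 -0.994] F [-1.89  0.59 10.71] q [-0.67 -0.01  2.   -0.07  1.23 -0.44] op 0.325
  delta cm [-0.15 -0.29 -0.21]
[143.5, 194.6, 33.9, 37.4]
```

View pics/e1.png

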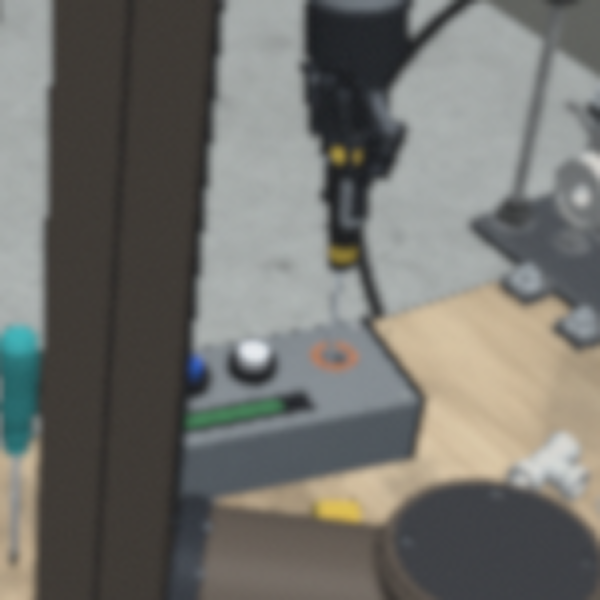

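View pics/e2.png

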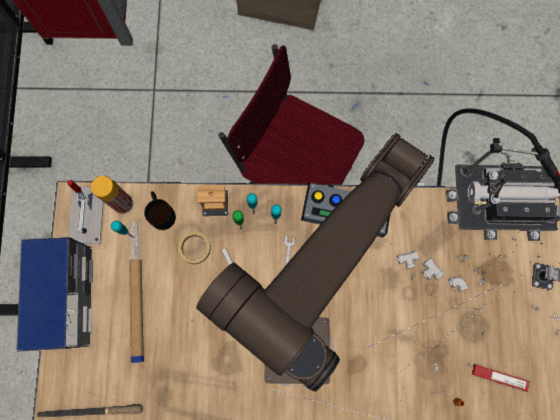

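The scene crop shows the driver standing in the aperture at about (336,350), with blue and white up. In the top view yellow and blue are up, and the mug is still at its starting pixels (159,213). The hold is steady at about 10 N, so I'm handing in.

```bash
python3 - <<'E'
from h import *
print(workorder.sign_off()); tip(.026)
E
```

```text
the job is handed in; nothing more can be done
None
the job is handed in; nothing more can be done
```

I pressed the blue, yellow and white keys in that order. Then I took the yellow-and-black screwdriver out of its stand and pushed the reset button down to its stop through the aperture. I handed the job in at about 18 s, with the button held down and the driver still gripped.

**Keys:** each key was pressed to its stop (the finger stopped at z ≈ 0.075). Pictures showed blue and yellow up again before the next press, and all three up before I inserted the driver. At the end, white and blue were up in the scene view, and yellow and blue in the top view.

**Reset button:** the force rose with the spring over about 7–8 mm of travel, then jumped at the stop. The push held at about 10 N for more than 1.2 s. I put the tip at z ≈ 0.024 against an expected 0.026, and about 3 mm sideways from the aperture's centre.

**Mug:** its outline in the top view stayed within 2 pixels, apart from one box edge about 5 pixels short. It looks unmoved.

**Less than ideal:**
- **Key force:** the presses peaked at 25–33 N, well above the 4 N the keys need, but under the 40 N limit.
- **Reach:** joint 3 stopped near 2.2 rad over the keys, so I pressed them with one part-open finger.
- **Tilt:** the gripper finished about 6° off vertical, against the 17° limit.
- **Not seen directly:** the button is hidden inside the hole, so its depth is judged from force and tool height.

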